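Feel out the hidden notch of the bar's cash box and open its drawer

TASK

Open the green cash box: turn the knob on its lid slowly clockwise (seen from above) until the resistance dips and you feel it settle into the hidden notch, leave it there and let go, then draw the drawer well out by its handle and let go of that too. Never drag the drawer hard against the lock; if it does not come with a light pull, go back and feel for the notch again. Leave the tumbler and the jigger beside it undisturbed.

Things in the scene. Friction and masses are not known exactly. Their poses are not given: they have to be found in the camera images.
- cash_box: green steel box, 130 (x) x 160 (y) x 95 mm high, standing immovable on the bar top. Origin: centre of its underside; x points from its front to its back, z up. The drawer fills the front (its -x side); the knob stands on the lid, on the box's z axis, on a steel collar of 32 mm radius that rises to 100 mm.
- knob: black knob on the lid: skirt of 22 mm radius, 5 mm high, and on it an upright bar grip 46 mm long, 13 mm thick, 106 to 139 mm above the bar top. Origin on the axis at the skirt's underside, 101 mm up. x along the bar (white mark at its -x end, which points roughly to the box's front at the start), y across its thickness; it turns about z and stays where it is left.
- knob_grip (a point): point on the knob's axis where its bar is gripped, 127 mm above the bar top. The notch lies at an unknown place 0.35 to 1.35 rad clockwise (from above) of the start; end stops are 0.2 to 0.4 rad anticlockwise and 1.8 to 2.0 rad clockwise of the start. The drawer is free within about 0.05 rad of the notch's middle.
- tumbler: plain glass tumbler, 64 mm wide, 84 mm high, beside the box; origin at its underside
- jigger: steel double jigger, 43 mm wide, 76 mm high, on the other side of the box; origin at its underside
- knob_mark (a point): white mark on top of the knob's bar, 14 mm from its axis, 139 mm up. Turning takes about 0.2 N m, which fades when the hand stops. Within 0.12 rad of the notch's middle a spring catch draws the knob towards the middle with up to 0.4 N m: before it the held knob pulls along, at it that moment passes zero, past it the knob resists, until the catch jumps out. Let go near the middle, it centres itself.
- drawer: the drawer with its 158 mm wide, 82 mm high green front plate and steel handle. Origin and axes coincide with those of the box when shut; it slides out along the box's -x by up to 60 mm, with about 1.2 N of friction when unlocked; locked, it has 2 mm of play.
- handle (a point): middle of the drawer's horizontal handle bar (10 mm thick, 72 mm free length along the box's y), 78 mm above the bar top, 45 mm in front of the front plate's face and 118 mm in front of the box's origin when shut; it can be hooked or pinched from above

How it is judged:
By the outcome, as a careful person would: the job done as asked, in the order asked, and still so for the second after the job is handed in, with the robot touching nothing.
It also fails if it takes over 54 s, if anything falls off the work surface, if the arm or the gripper's body presses on something with over 40 N, if the wrist force passes 120 N, or if a joint passes its speed limit or range.

ROBOT

A 7-joint arm with a two-finger parallel gripper is mounted at the origin on a cart in front of the work surface, level with it; the furniture and walls round the work are solid. World frame = base frame: x ahead of the robot, y to its left, z up, the work surface at z = 0. Lengths are in m, angles in degrees, forces in N, time in s.
With the tool pointing down it reaches from about 0.425 to 0.875 m from the base axis. Payload 4.7 kg.
Tool frame: the origin (TCP) lies at the very end of the fingers, on their centre line; the grasp point (between the pads) lies 19 mm behind it; z points along the fingers, y is the line along which they close (so a half turn about z gives the same grasp; the last joint's range is limited). The gripper opens to 87 mm and grips with 3 to 60 N. Pads are 19 mm wide; open, the fingers measure 117 mm over their backs; the gripper's body (75 mm by 190 mm) begins 51 mm behind the grasp point.
Start: joints at [-69.093, 18.392, -4.016, 83.108, 1.295, 78.541, -3.26], TCP at [0.223, 0.61, 0.223] pointing down, gripper open.
Joint ranges: [-163.93, 163.93], [-17.29, 119.83], [-79.2, 71.16], [3.27, 140.29], [-89.18, 269.18], [5.43, 117.66], [-154.24, 154.24]. Speed limits (degrees/s): [147.25, 147.25, 180, 180, 180, 180, 180].

INTERFACE

Orientations are given as [roll, pitch, yaw] about the fixed x, y, z axes, in that order (R = Rz(yaw) Ry(pitch) Rx(roll)).
In Python, from cell import get_obs, eyes, env gives the robot as it stands.
- The arm moves only by the tool servo_tool, never from a script. Its argument "series" is a list that holds one entry, the list of rows, each a list of 7 numbers: the shift along the tool's x, y, z in units of 300 mm (1.0 is 300 mm), then the turn, a rotation vector about the tool's x, y, z in units of pi rad (1.0 is pi rad), then the opening, from 0 (shut) to 1 (fully open). In form: [[[tx, ty, tz, wx, wy, wz, gripper], ...]]. A call has 1 to 12 rows; each row is the pose to reach, as a shift and turn from the pose commanded when the call began, along the tool's axes at that moment, turning the shorter way round; what a row does not reach only later rows make up. A row lasts 1/12 s, in which the tool goes at most 41.7 mm and 7.16 degrees, less where a joint would pass 70% of its speed; a pose out of reach is approached as far as the arm can. A call with a number of a shift or a turn outside -1 to 1 is refused whole. A call with a gripper value outside its range is refused whole. The fingers move at their own pace and stop on an object; "grip_force" is the grip in N (left out, the last holds). Time passes only in rows, so rows that repeat a pose let the fingers close. It gives the time, the measured TCP pose, the force, the opening and the grip force at its end, in the units of the state.
- get_obs(): the state, without advancing time (a new reading comes with each control period).
- eyes.read_camera(name): name is "side" or "top" or "wrist"; returns a dict with "frame" (384x512x3 uint8, red, green, blue), "depth" (384x512 float32, m along the optical axis (not along the pixel's ray), 0 where there is no reading), "fx", "fy", "cx", "cy" (pixels), "origin" and "rotation" of the camera in the world; the wrist camera has in their place "mount" (4x4, takes a point from camera to tool coordinates, whose origin is the TCP and whose axes are the flange's). Camera axes: x right, y down, z forward; pixel columns grow to the right and rows downward; lengths in m; the calibration is good to about 2 mm. A picture is of the moment at which its call begins: read the wrist's pose just before it.
- env.sign_off(): hands the job in; it is judged then, once.
The state is a dict: "time_s": time; "qpos": joint angles; "joint_velocities": joint speeds; "effort": joint torques, N m; "tool_pos": TCP position; "tool_rot": TCP orientation; "force": force on the tool from outside, world axes, zero at the start; "wrist_torque": the same for the moment, N m; "grip_width": finger opening in m; "grasp_force": force on a finger pad.
Only numpy, scipy, OpenCV 4.12 (cv2) and the standard library are available. Lean on these libraries where they do the work, as an engineer would, in place of code of your own. Each camera call takes 0.05 s, during which the arm holds its last target. There are 200 camera calls.

## Working session

There is one attempt and no reset: what is moved stays moved. The work goes in short steps, Python scripts to look and compute and a tool call to move; the robot and the scene stay as the last step left them, time stands still between calls to the robot, and variables do not carry over. Pictures are saved under pics/ and viewed, at most 10 in all, crops included, and the job is handed in when it is done.

Besides the shell and the picture viewer there is one more tool, called after "Request:" in YAML: its name, and indented under it one key for each argument. servo_tool: Moves the arm, as the interface text tells. Shifts and turns lie within -1 to 1; 1 stands for 300 mm of shift or pi rad of turn. Its arguments: {"type":"object","properties":{"series":{"type":"array"},"grip_force":{"type":"number"}},"required":["series"]}

```bash
mkdir -p pics
cat > h.py <<'E'
import numpy as np,cv2
from cell import get_obs,eyes,env
from scipy.spatial.transform import Rotation as R
def cam(n):
    o=get_obs(); c=eyes.read_camera(n)
    if 'mount' in c:
        T=np.eye(4);T[:3,:3]=R.from_euler('xyz',o['tool_rot'],degrees=True).as_matrix();T[:3,3]=o['tool_pos']
        M=T@np.array(c['mount']);c['origin']=M[:3,3];c['rotation']=M[:3,:3]
    return c
def save(n,c): cv2.imwrite(f'pics/{n}.png',c['frame'][:,:,::-1])
def world(c,u,v,z=None):
    r=np.array([(u-c['cx'])/c['fx'],(v-c['cy'])/c['fy'],1.]);r=np.array(c['rotation'])@r;o=np.array(c['origin'])
    d=c['depth'][int(v),int(u)] if z is None else (z-o[2])/r[2]
    return o+d*r
E
python3 - <<'E'
from h import *
import pickle
a=cam('top');b=cam('side');pickle.dump((a,b),open('c.pkl','wb'))
cv2.imwrite('pics/a.png',cv2.resize(np.hstack([a['frame'],b['frame']])[:,:,::-1],(800,300)))
cv2.imwrite('pics/top.png',cv2.resize(a['frame'][:,:,::-1],(800,600)))
print(get_obs())
print(a['origin'],a['rotation'])
E
```

```text
{'time_s': 0.1, 'qpos': array([-69.09417982,  18.43416527,  -4.01581045,  83.16700807,
         1.29641415,  78.54228173,  -3.26097344]), 'joint_velocities': array([ 0.04961289, -0.1086005 , -0.03211218, -0.11075275, -0.08339982,
        0.06850623,  0.02436561]), 'effort': array([-3.14848683e-05, -4.92572236e+01, -4.06019753e-01, -3.13401067e+01,
       -6.44389959e-02,  3.94496543e-02,  8.68954112e-05]), 'tool_pos': array([0.2232387 , 0.60993391, 0.2215862 ]), 'tool_rot': array([-1.79901858e+02,  6.80106495e-03,  1.59903334e+02]), 'force': array([-0.45695293, -0.1703185 , -0.01286361]), 'wrist_torque': array([ 0.02719529, -0.01155182,  0.03166038]), 'grasp_force': 0.0, 'grip_width': 0.08695538837929805}
[0.36514098 0.26524562 0.93795955] [-166.56914901    0.36414012  -91.78094029]
```

View pics/top.png

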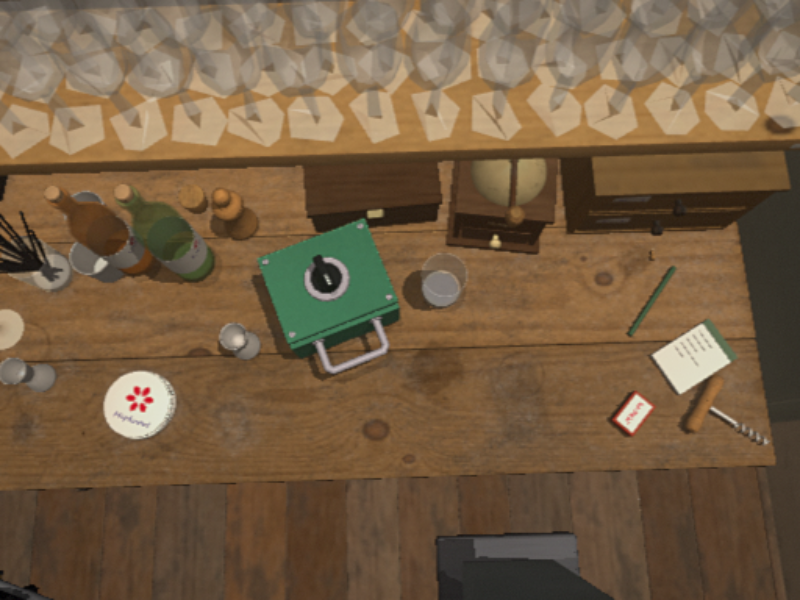

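View pics/a.png

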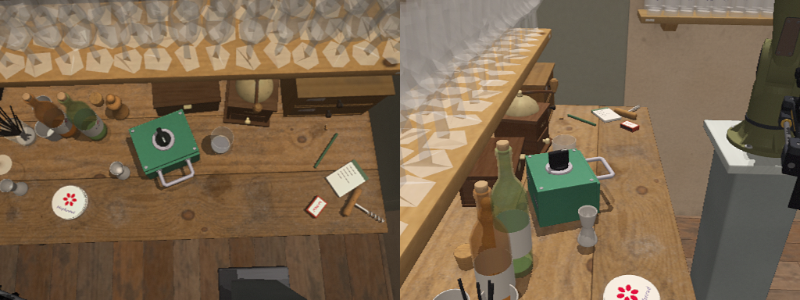

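The top view (800 px) shows the box with its knob at (325,278) and the handle bar from (330,372) to (387,350). The tumbler is at (441,288) and the jigger at (240,342). A glass shelf hangs at the back, above row 165.

```bash
cat >> h.py <<'E'
_w=world
def world(c,u,v,z=None):
    c=dict(c);r=np.array(c['rotation'])
    if r.ndim==1:c['rotation']=R.from_euler('xyz',r,degrees=True).as_matrix()
    return _w(c,u,v,z)
E
python3 - <<'E'
from h import *
import pickle
a,b=pickle.load(open('c.pkl','rb'));s=.64
for n,u,v,z in [('knobbar',325,271,.139),('collar',327,278,.1),('cornFL',297,346,.095),('cornBR',362,224,.095),('cornBL',262,262,.095),('cornFR',397,299,.095),('hL',328,371,.083),('hR',387,350,.083),('tumbler',441,290,0),('jigger',246,346,0),('shelf',300,160,None),('shelf2',300,120,None),('surf',400,420,None),('cab',370,190,None),('cab2',370,170,None),('knobend1',318,258,.139),('knobend2',332,287,.139),('bot',130,190,None)]:
    print(n,np.round(world(a,u*s,v*s,z),3),np.round(world(a,u*s,v*s),3))
c=a['frame'][140:245,150:305,::-1];cv2.imwrite('pics/crop.png',cv2.resize(c,None,fx=5,fy=5,interpolation=cv2.INTER_CUBIC))
E
```

```text
knobbar [0.607 0.354 0.139] [0.608 0.354 0.137]
collar [0.609 0.356 0.1  ] [0.597 0.352 0.141]
cornFL [0.517 0.397 0.095] [0.518 0.398 0.09 ]
cornBR [0.687 0.307 0.095] [0.687 0.307 0.096]
cornBL [0.636 0.446 0.095] [0.638 0.447 0.091]
cornFR [0.577 0.261 0.095] [ 0.602  0.261 -0.002]
hL [0.484 0.357 0.083] [0.484 0.357 0.083]
hR [0.51  0.277 0.083] [ 0.524  0.278 -0.001]
tumbler [0.613 0.194 0.   ] [0.611 0.194 0.008]
jigger [0.537 0.488 0.   ] [0.53  0.48  0.034]
shelf [0.698 0.367 0.273] [0.698 0.367 0.273]
shelf2 [0.737 0.364 0.293] [0.737 0.364 0.293]
surf [ 0.421  0.262 -0.001] [ 0.421  0.262 -0.001]
cab [0.741 0.295 0.089] [0.741 0.295 0.089]
cab2 [0.772 0.294 0.088] [0.772 0.294 0.088]
knobend1 [0.625 0.363 0.139] [0.624 0.363 0.141]
knobend2 [0.585 0.345 0.139] [0.587 0.346 0.132]
bot [0.671 0.56  0.267] [0.671 0.56  0.267]
```

View pics/crop.png

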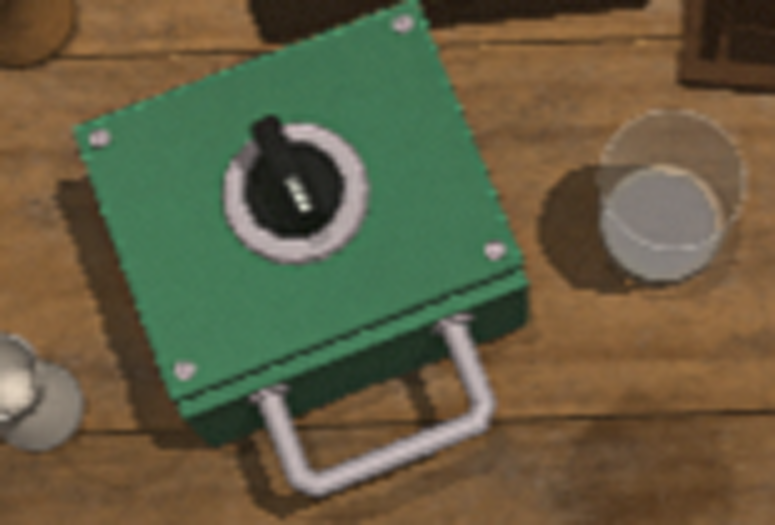

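The crop shows the lid corners at (78,128) and (415,5), with the drawer's top edge running from (180,405) to (522,268). The collar centre is at about (296,193), the bar's white mark at (299,194) and its far end at (266,122). The handle bar runs from (315,487) to (485,415).

Run:
```python
from h import *
import pickle
a,b=pickle.load(open('c.pkl','rb'))
w=lambda x,y,z:world(a,150+x/5,140+y/5,z)
BL,BR,FL,FR=w(78,128,.095),w(415,5,.095),w(180,405,.093),w(522,268,.093)
print(BL,BR,FL,FR)
print('yaw',[np.degrees(np.arctan2(d[1],d[0])) for d in (BL-FL,BR-FR)],'yaw by y',[np.degrees(np.arctan2(-d[0],d[1])) for d in (BL-BR,FL-FR,w(315,487,.08)-w(485,415,.08))], 'mean',(BL+BR+FL+FR)/4)
print('collar',w(296,193,.1),'mark',w(299,194,.139),'far',w(266,122,.139),'hmid',w(398,452,.08), 'tum',w(662,225,0))
d=w(266,122,.139)-w(299,194,.139);print('bar yaw',np.degrees(np.arctan2(d[1],d[0])),np.hypot(d[0],d[1]))
```

```text
[0.64110232 0.45070128 0.095     ] [0.69269592 0.30395499 0.095     ] [0.51860473 0.40608418 0.093     ] [0.57304722 0.26087855 0.093     ]
yaw [np.float64(20.013060897618974), np.float64(19.80010970722388)] yaw by y [np.float64(19.370841300964184), np.float64(20.552718295681874), np.float64(21.402556474724225)] mean [0.60636255 0.35540475 0.094     ]
collar [0.60735792 0.35610055 0.1       ] mark [0.59562251 0.35065591 0.139     ] far [0.6267206 0.3639757 0.139    ] hmid [0.49782002 0.31581494 0.08      ] tum [0.61476483 0.1933255  0.        ]
bar yaw 23.186199594231738 0.033830580156903566
```

Run:
```python
from h import *
import pickle
a,b=pickle.load(open('c.pkl','rb'))
for c,n in((a,'top'),(b,'side')):
    vv,uu=np.mgrid[0:384,0:512];d=c['depth']
    r=np.stack([(uu-c['cx'])/c['fx'],(vv-c['cy'])/c['fy'],np.ones(d.shape)],-1)*d[...,None]
    P=(r@R.from_euler('xyz',c['rotation'],degrees=True).as_matrix().T+c['origin'])[d>0]
    P=P[(P[:,1]>.1)&(P[:,1]<.7)&(P[:,0]>.55)&(P[:,0]<.95)]
    for z in np.arange(.14,.56,.02):
        Q=P[(P[:,2]>=z)&(P[:,2]<z+.02)]
        if len(Q)>5:
            N=Q[(Q[:,1]>.3)&(Q[:,1]<.55)]
            print(n,round(z,2),len(Q),np.round(np.percentile(Q[:,0],[0,1,5,50]),3),len(N),np.round(np.percentile(N[:,0],[1,5]),3) if len(N) else '')
```

```text
top 0.14 743 [0.588 0.594 0.619 0.684] 133 [0.589 0.593]
top 0.16 806 [0.637 0.639 0.641 0.668] 134 [0.646 0.649]
top 0.18 630 [0.643 0.645 0.647 0.669] 54 [0.653 0.656]
top 0.2 221 [0.634 0.635 0.637 0.666] 0 
top 0.22 292 [0.635 0.636 0.638 0.661] 0 
top 0.24 343 [0.656 0.656 0.658 0.677] 49 [0.699 0.699]
top 0.26 1845 [0.658 0.662 0.672 0.699] 718 [0.698 0.698]
top 0.28 14409 [0.697 0.699 0.701 0.733] 6084 [0.699 0.701]
top 0.3 621 [0.726 0.728 0.73  0.735] 245 [0.73  0.731]
top 0.32 564 [0.729 0.73  0.731 0.735] 233 [0.731 0.732]
top 0.34 338 [0.729 0.731 0.732 0.736] 171 [0.732 0.733]
top 0.36 75 [0.714 0.715 0.715 0.723] 32 [0.714 0.715]
top 0.38 1934 [0.704 0.708 0.71  0.722] 929 [0.71  0.711]
top 0.4 6231 [0.705 0.708 0.71  0.737] 3034 [0.71  0.711]
top 0.42 7682 [0.707 0.71  0.712 0.745] 3971 [0.712 0.713]
top 0.44 3761 [0.711 0.713 0.714 0.734] 1835 [0.714 0.715]
side 0.14 1835 [0.589 0.604 0.639 0.673] 43 [0.59  0.591]
side 0.16 1900 [0.638 0.639 0.643 0.671] 0 
side 0.18 1426 [0.641 0.645 0.648 0.672] 0 
side 0.2 723 [0.636 0.638 0.644 0.67 ] 0 
side 0.22 672 [0.636 0.64  0.649 0.671] 0 
side 0.24 722 [0.656 0.657 0.658 0.675] 31 [0.699 0.699]
side 0.26 1817 [0.66  0.661 0.668 0.699] 590 [0.698 0.699]
side 0.28 9670 [0.698 0.699 0.7   0.73 ] 3300 [0.699 0.7  ]
side 0.3 1901 [0.727 0.73  0.731 0.74 ] 792 [0.731 0.732]
side 0.32 1485 [0.73  0.731 0.732 0.738] 557 [0.732 0.733]
side 0.34 1322 [0.73  0.731 0.733 0.738] 520 [0.733 0.734]
side 0.36 869 [0.715 0.717 0.718 0.728] 285 [0.716 0.718]
side 0.38 2021 [0.707 0.71  0.711 0.717] 680 [0.711 0.711]
side 0.4 2781 [0.706 0.708 0.709 0.715] 933 [0.71  0.711]
side 0.42 2983 [0.708 0.709 0.711 0.717] 1022 [0.712 0.712]
side 0.44 4927 [0.71  0.712 0.715 0.744] 2843 [0.714 0.716]
```

```bash
cat > plan.py <<'E'
import numpy as np,json,os
from scipy.spatial.transform import Rotation as R
F='cmd.json'
def get():
    if not os.path.exists(F): return np.array([.223,.61,.223]),R.from_euler('xyz',[180,0,159.9],degrees=True)
    d=json.load(open(F));return np.array(d[0]),R.from_quat(d[1])
def pose(g,yaw,lean):  # grasp point, yaw of tool x, lean of tool top towards tool +x (deg)
    r=R.from_euler('z',yaw,degrees=True)*R.from_euler('x',180,degrees=True)*R.from_euler('y',-lean,degrees=True)
    return np.array(g)+.019*r.as_matrix()[:,2],r
def row(p,r,commit=True,nd=4):
    p0,r0=get();t=np.round(r0.inv().apply(p-p0)/.3,nd);w=np.round((r0.inv()*r).as_rotvec()/np.pi,nd)
    rows=max(np.linalg.norm(t)*.3/.0417,np.linalg.norm(w)*180/7.16)
    print('row',[*map(float,t),*map(float,w)],'min rows %.1f'%rows)
    if commit: commitrow([*t,*w])
def commitrow(x):
    p0,r0=get();x=np.array(x)
    json.dump([(p0+r0.apply(x[:3]*.3)).tolist(),(r0*R.from_rotvec(x[3:6]*np.pi)).as_quat().tolist()],open(F,'w'))
E
python3 -c "
from plan import *
row(*pose([.575,.345,.215],203,12))"
```

```text
row [-1.4151, -0.4173, 0.0886, -0.0251, -0.0635, -0.2386] min rows 10.6
```

Request:
servo_tool:
  series:
    - [[-0.7,-0.2,0.04,0,0,-0.12,1],[-0.7,-0.2,0.04,0,0,-0.12,1],[-0.7,-0.2,0.04,0,0,-0.12,1],[-0.7,-0.2,0.04,0,0,-0.12,1],[-0.7,-0.2,0.04,0,0,-0.12,1],[-0.7,-0.2,0.04,0,0,-0.12,1],[-0.7,-0.2,0.04,0,0,-0.12,1]]

```text
time_s: 0.68
tool_pos: [0.4058, 0.4766, 0.2098]
tool_rot: [-179.8, 0.1, -179.1]
force: [-0.3, 0.4, 0.3]
grip_width: 0.0869
grasp_force: 0.0
```

```bash
rm cmd.json; python3 -c "
from plan import *
commitrow([-0.7,-0.2,0.04,0,0,-0.12])
print(get()[0],get()[1].as_euler('xyz',degrees=True))
row(*pose([.575,.345,.215],203,12))
from cell import get_obs
print(get_obs()['qpos'])"
```

```text
[0.39959021 0.48148581 0.211     ] [ 180.     0.  -178.5]
row [-0.5848, -0.4653, 0.0486, -0.0125, -0.0659, -0.119] min rows 5.4
[-5.21236751e+01  1.57814976e+01 -1.76405281e-02  8.78811753e+01
  2.15980093e-01  7.64162736e+01  3.87412049e+01]
```

Request:
servo_tool:
  series:
    - [[-0.5848,-0.4653,0.0486,-0.0125,-0.0659,-0.119,1],[-0.5848,-0.4653,0.0486,-0.0125,-0.0659,-0.119,1],[-0.5848,-0.4653,0.0486,-0.0125,-0.0659,-0.119,1],[-0.5848,-0.4653,0.0486,-0.0125,-0.0659,-0.119,1],[-0.5848,-0.4653,0.0486,-0.0125,-0.0659,-0.119,1],[-0.5848,-0.4653,0.0486,-0.0125,-0.0659,-0.119,1],[-0.5848,-0.4653,0.0486,-0.0125,-0.0659,-0.119,1],[-0.5848,-0.4653,0.0486,-0.0125,-0.0659,-0.119,1],[-0.5848,-0.4653,0.0486,-0.0125,-0.0659,-0.119,1]]

```text
time_s: 1.43
tool_pos: [0.5772, 0.3493, 0.1956]
tool_rot: [179.9, 11.9, -156.9]
force: [-0.1, 0.4, 0.2]
grip_width: 0.0868
grasp_force: 0.0
```

Run:
```python
from h import *
import pickle
from plan import get
print(get()[0],get()[1].as_euler('xyz',degrees=True))
c=cam('wrist');pickle.dump(c,open('w.pkl','wb'));print(get_obs()['tool_pos'],get_obs()['tool_rot'],np.round(c['mount'],3))
cv2.imwrite('pics/w1.png',cv2.resize(c['frame'][:,:,::-1],(800,600)))
```

```text
[0.57862413 0.34653613 0.19642   ] [-179.99804751   12.00300792 -157.00073982]
[0.57702467 0.34966972 0.19577633] [ 179.92127453   11.96135842 -156.80054812] [[-0.    -0.962 -0.273  0.074]
 [ 1.    -0.001  0.001 -0.001]
 [-0.001 -0.273  0.962 -0.162]
 [ 0.     0.     0.     1.   ]]
```

View pics/w1.png

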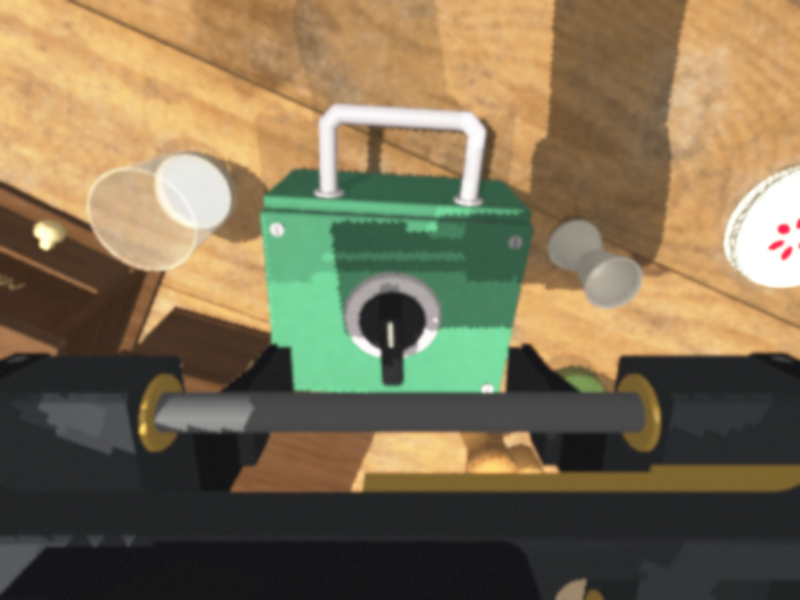

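The wrist view shows the collar centre at (393,318), with the bar upright from about (391,318) to (392,384). The handle's middle is at (405,117).

Run:
```python
from h import *
import pickle
c=pickle.load(open('w.pkl','rb'));s=.64
w=lambda u,v,z:np.round(world(c,u*s,v*s,z),4)
print('collar',w(393,318,.1),'mark',w(391,335,.139),'far',w(392,382,.139),'hmid',w(405,117,.083))
d=w(392,382,.139)-w(391,325,.139);print('bar yaw',np.degrees(np.arctan2(d[1],d[0])))
d=w(335,112,.083)-w(475,125,.083);print('h',np.degrees(np.arctan2(d[1],d[0]))+90)
print(get_obs()['tool_pos'],get_obs()['tool_rot'],get_obs()['force'],get_obs()['wrist_torque'])
from plan import *
p,r=pose([.607,.3555,.129],203,12)
row(p+[0,0,.04],r)
```

```text
collar [0.6084 0.3581 0.1   ] mark [0.5976 0.3528 0.139 ] far [0.627  0.3657 0.139 ] hmid [0.4982 0.3187 0.083 ]
bar yaw 23.492613486121787
h 18.22248089875491
[0.57702467 0.34966972 0.19577633] [ 179.92127453   11.96135842 -156.80054812] [-0.63599578 -0.6634481   0.65347343] [-0.0221275   0.30208365  0.00136717]
row [-0.0776, -0.0094, 0.1733, -0.0, 0.0, -0.0] min rows 1.4
```

Request:
servo_tool:
  series:
    - [[-0.0776,-0.0094,0.1733,0,0,0,1],[-0.0776,-0.0094,0.1733,0,0,0,1],[-0.0776,-0.0094,0.1733,0,0,0,1],[-0.0776,-0.0094,0.1733,0,0,0,1],[-0.0776,-0.0094,0.1733,0,0,0,1],[-0.0776,-0.0094,0.1733,0,0,0,1]]

```text
time_s: 1.98
tool_pos: [0.6107, 0.3588, 0.1519]
tool_rot: [179.9, 12.1, -156.9]
force: [0.4, -0.3, 0.2]
grip_width: 0.0869
grasp_force: 0.0
```

Run:
```python
from h import *
from plan import *
o=get_obs();p0,r0=get();e=o['tool_pos']-p0;print('err',e,o['tool_rot'],o['wrist_torque'],o['force'])
p,r=pose([.608,.357,.129],203.2,12)
row(p-[e[0],e[1],0],r)
```

```text
err [0.00010726 0.00176176 0.00151543] [ 179.94705275   12.1404318  -156.92463869] [-0.00387118  0.24015278  0.01562071] [ 0.44609986 -0.32917423  0.17688123]
row [0.0254, -0.002, 0.1309, -0.0002, 0.0, -0.0011] min rows 1.0
```

Request:
servo_tool:
  series:
    - [[0.0254,-0.002,0.1309,0,0,-0.0011,1],[0.0254,-0.002,0.1309,0,0,-0.0011,1],[0.0254,-0.002,0.1309,0,0,-0.0011,1],[0.0254,-0.002,0.1309,0,0,-0.0011,1],[0.0254,-0.002,0.1309,0,0,-0.0011,1],[0.0254,-0.002,0.1309,0,0,-0.0011,1]]
  grip_force: 10

```text
time_s: 2.48
tool_pos: [0.6131, 0.358, 0.1126]
tool_rot: [180.0, 12.2, -156.8]
force: [0.3, 0.7, -0.5]
grip_width: 0.0873
grasp_force: 0.0
```

Request:
servo_tool:
  series:
    - [[0,0,0,0,0,0,0],[0,0,0,0,0,0,0],[0,0,0,0,0,0,0],[0,0,0,0,0,0,0],[0,0,0,0,0,0,0],[0,0,0,0,0,0,0],[0,0,0,0,0,0,0],[0,0,0,0,0,0,0],[0,0,0,0,0,0,0],[0,0,0,0,0,0,0]]
  grip_force: 10

```text
time_s: 3.32
tool_pos: [0.6119, 0.3572, 0.11]
tool_rot: [-180.0, 12.0, -156.8]
force: [-0.2, 0.0, -0.1]
grip_width: 0.0284
grasp_force: 0.0
```

```bash
cat > st.py <<'E'
from h import *
from plan import *
o=get_obs();p0,r0=get()
def show():
    print('t',round(o['time_s'],2),'err mm',np.round((o['tool_pos']-p0)*1e3,1),'rot',np.round(o['tool_rot'],2),'f',np.round(o['force'],1),'m',np.round(o['wrist_torque'],3),'w',round(o['grip_width'],4),o['grasp_force'])
E
python3 -c "
from st import *
show()"
```

```text
t 3.32 err mm [ 0.4  0.5 -0.4] rot [-179.96   12.01 -156.8 ] f [-0.2  0.  -0.1] m [-0.053  0.312  0.003] w 0.0284 0.0
```

Request:
servo_tool:
  series:
    - [[0,0,0,0,0,0,0],[0,0,0,0,0,0,0],[0,0,0,0,0,0,0],[0,0,0,0,0,0,0],[0,0,0,0,0,0,0]]
  grip_force: 10

```text
time_s: 3.73
tool_pos: [0.6112, 0.3589, 0.11]
tool_rot: [180.0, 12.0, -156.7]
force: [-1.7, 4.6, -0.7]
grip_width: 0.0129
grasp_force: 10.0
```

Request:
servo_tool:
  series:
    - [[0,0,0,0,0,0,0],[0,0,0,0,0,0,0],[0,0,0,0,0,0,0]]
  grip_force: 40

```text
time_s: 3.98
tool_pos: [0.6112, 0.3589, 0.11]
tool_rot: [179.9, 12.0, -156.7]
force: [-0.9, 5.1, -1.3]
grip_width: 0.0128
grasp_force: 39.8
```

```bash
python3 -c "
from st import *
show()
# increments for rotation about world z through grasp point: clockwise
g=np.array([p0+r0.apply([0,0,-.019])])[0];print(g)
for k in (1,2,3,4,5):
    row(*pose(g,203.2-k*4,12),commit=False)
"
```

```text
t 3.98 err mm [-0.3  2.1 -0.4] rot [ 179.95   12.02 -156.72] f [-0.9  5.1 -1.3] m [1.035 0.58  0.409] w 0.0128 39.832353754900396
[0.60789892 0.35523111 0.12899666]
row [0.0, -0.0009, -0.0, 0.0046, 0.0, 0.0217] min rows 0.6
row [0.0001, -0.0018, -0.0, 0.0092, 0.0, 0.0435] min rows 1.1
row [0.0003, -0.0027, -0.0001, 0.0138, 0.0, 0.0652] min rows 1.7
row [0.0005, -0.0036, -0.0001, 0.0184, 0.0, 0.087] min rows 2.2
row [0.0008, -0.0045, -0.0002, 0.0231, 0.0, 0.1087] min rows 2.8
```

```bash
python3 -c "
from plan import *
row(*pose([.6076,.3575,.129],203.4,12))
g=get()[0]+get()[1].apply([0,0,-.019])
for k in (1,2,3,4,5): row(*pose(g,203.4-k*3,12),commit=False)
"
```

```text
row [-0.002, 0.0074, 0.0004, -0.0003, 0.0, -0.0011] min rows 0.1
row [0.0, -0.0007, -0.0, 0.0035, 0.0, 0.0163] min rows 0.4
row [0.0001, -0.0014, -0.0, 0.007, 0.0, 0.0326] min rows 0.8
row [0.0002, -0.0021, -0.0, 0.0104, 0.0, 0.0489] min rows 1.3
row [0.0003, -0.0027, -0.0001, 0.0139, 0.0, 0.0652] min rows 1.7
row [0.0004, -0.0034, -0.0001, 0.0174, 0.0, 0.0815] min rows 2.1
```

Request:
servo_tool:
  series:
    - [[-0.002,0.0074,0.0004,-0.0003,0,-0.0011,0],[-0.002,0.0074,0.0004,-0.0003,0,-0.0011,0],[-0.002,0.0074,0.0004,-0.0003,0,-0.0011,0],[-0.002,0.0074,0.0004,-0.0003,0,-0.0011,0]]

```text
time_s: 4.32
tool_pos: [0.6112, 0.359, 0.11]
tool_rot: [-180.0, 11.9, -156.6]
force: [-5.5, 1.6, 3.1]
grip_width: 0.0125
grasp_force: 39.8
```

```bash
python3 -c "
from st import *
show()
print(o['tool_pos'])
"
```

```text
t 4.32 err mm [ 0.  -0.1 -0.4] rot [-179.95   11.94 -156.61] f [-5.5  1.6  3.1] m [0.088 1.093 0.275] w 0.0125 39.83316674362868
[0.61124597 0.35899121 0.10998548]
```

Request:
servo_tool:
  series:
    - [[0,-0.0003,0,0.0017,0,0.0082,0],[0,-0.0007,0,0.0035,0,0.0163,0],[0,-0.001,0,0.0052,0,0.0245,0],[0.0001,-0.0014,0,0.007,0,0.0326,0],[0.0001,-0.0017,0,0.0087,0,0.0408,0],[0.0002,-0.0021,0,0.0104,0,0.0489,0],[0.0002,-0.0021,0,0.0104,0,0.0489,0],[0.0002,-0.0021,0,0.0104,0,0.0489,0],[0.0002,-0.0021,0,0.0104,0,0.0489,0]]

```text
time_s: 5.07
tool_pos: [0.6113, 0.3588, 0.11]
tool_rot: [-180.0, 12.0, -165.6]
force: [-4.6, 0.3, 2.8]
grip_width: 0.0129
grasp_force: 39.8
```

```bash
python3 -c "
from st import *
commitrow([0.0002,-0.0021,0,0.0104,0,0.0489])
p0,r0=get()
import st;st.p0=p0
show();print(r0.as_euler('xyz',degrees=True))
g=p0+r0.apply([0,0,-.019]);print(g)
for k in (1,2,3): row(*pose(g,194.4-k*4.5,12),commit=False)
"
```

```text
t 5.07 err mm [-0.1  0.3 -0.4] rot [-179.97   11.95 -165.57] f [-4.6  0.3  2.8] m [0.071 1.252 0.142] w 0.0129 39.84174616634846
[ 179.9967896    12.00243967 -165.59462061]
[0.60758927 0.35748139 0.12899127]
row [0.0, -0.001, -0.0, 0.0052, 0.0, 0.0245] min rows 0.6
row [0.0002, -0.0021, -0.0, 0.0104, 0.0, 0.0489] min rows 1.3
row [0.0004, -0.0031, -0.0001, 0.0156, 0.0, 0.0734] min rows 1.9
```

Request:
servo_tool:
  series:
    - [[0,-0.0003,0,0.0017,0,0.0082,0],[0,-0.0007,0,0.0035,0,0.0163,0],[0,-0.001,0,0.0052,0,0.0245,0],[0,-0.001,0,0.0052,0,0.0245,0],[0,-0.001,0,0.0052,0,0.0245,0]]

```text
time_s: 5.48
tool_pos: [0.6114, 0.3586, 0.11]
tool_rot: [-180.0, 12.0, -170.1]
force: [-5.6, 0.9, 3.0]
grip_width: 0.0127
grasp_force: 39.8
```

```bash
cat > s.py <<'E'
from plan import *
import sys
x=[float(a) for a in sys.argv[1:]]
commitrow(x or [0,-0.001,0,0.0052,0,0.0245])
from st import *
p0,r0=get();E=r0.as_euler('xyz',degrees=True)
L=R.from_euler('xyz',o['tool_rot'],degrees=True).apply([0,0,.2]);f=o['force']
show();print('cmd',np.round(E,2),'phi %.1f'%(203.4-E[2]%360),'dyaw meas-cmd %.2f'%(o['tool_rot'][2]-E[2]),'mz corr %.3f'%(o['wrist_torque'][2]-(L[0]*f[1]-L[1]*f[0])))
E
python3 s.py
```

```text
t 5.48 err mm [-0.1  0.4 -0.4] rot [-179.97   11.95 -170.06] f [-5.6  0.9  3. ] m [0.12  1.271 0.138] w 0.0127 39.8392758378759
cmd [ 180.    12.  -170.1] phi 13.5 dyaw meas-cmd 0.05 mz corr 0.063
```

Request:
servo_tool:
  series:
    - [[0,-0.0003,0,0.0017,0,0.0082,0],[0,-0.0007,0,0.0035,0,0.0163,0],[0,-0.001,0,0.0052,0,0.0245,0],[0,-0.001,0,0.0052,0,0.0245,0],[0,-0.001,0,0.0052,0,0.0245,0]]

```text
time_s: 5.9
tool_pos: [0.6114, 0.3584, 0.11]
tool_rot: [-180.0, 12.0, -174.6]
force: [-5.6, 0.8, 2.7]
grip_width: 0.0127
grasp_force: 39.8
```

```bash
python3 s.py
```

```text
t 5.9 err mm [-0.1  0.5 -0.4] rot [-179.97   11.96 -174.56] f [-5.6  0.8  2.7] m [0.173 1.28  0.071] w 0.0127 39.83892710879445
cmd [ 179.99   12.   -174.61] phi 18.0 dyaw meas-cmd 0.05 mz corr 0.016
```

Request:
servo_tool:
  series:
    - [[0,-0.0003,0,0.0017,0,0.0082,0],[0,-0.0007,0,0.0035,0,0.0163,0],[0,-0.001,0,0.0052,0,0.0245,0],[0,-0.001,0,0.0052,0,0.0245,0],[0,-0.001,0,0.0052,0,0.0245,0]]

```text
time_s: 6.32
tool_pos: [0.6114, 0.3583, 0.11]
tool_rot: [-180.0, 12.0, -179.1]
force: [-5.4, 1.8, 3.0]
grip_width: 0.0124
grasp_force: 39.8
```

```bash
python3 s.py
```

```text
t 6.32 err mm [-0.2  0.7 -0.4] rot [-179.98   11.96 -179.06] f [-5.4  1.8  3. ] m [0.186 1.268 0.068] w 0.0124 39.83939776662737
cmd [ 179.99   12.   -179.12] phi 22.5 dyaw meas-cmd 0.06 mz corr -0.008
```

Request:
servo_tool:
  series:
    - [[0,-0.0003,0,0.0017,0,0.0082,0],[0,-0.0007,0,0.0035,0,0.0163,0],[0,-0.001,0,0.0052,0,0.0245,0],[0,-0.001,0,0.0052,0,0.0245,0],[0,-0.001,0,0.0052,0,0.0245,0]]

```text
time_s: 6.73
tool_pos: [0.6114, 0.3582, 0.11]
tool_rot: [-180.0, 12.0, 176.4]
force: [-5.2, 1.3, 2.9]
grip_width: 0.0127
grasp_force: 39.8
```

```bash
python3 s.py
```

```text
t 6.73 err mm [-0.2  0.9 -0.4] rot [-180.     11.96  176.44] f [-5.2  1.3  2.9] m [0.195 1.31  0.133] w 0.0127 39.84062459785491
cmd [179.99  12.   176.37] phi 27.0 dyaw meas-cmd 0.07 mz corr 0.093
```

Request:
servo_tool:
  series:
    - [[0,-0.0003,0,0.0017,0,0.0082,0],[0,-0.0007,0,0.0035,0,0.0163,0],[0,-0.001,0,0.0052,0,0.0245,0],[0,-0.001,0,0.0052,0,0.0245,0],[0,-0.001,0,0.0052,0,0.0245,0]]

```text
time_s: 7.15
tool_pos: [0.6114, 0.358, 0.11]
tool_rot: [180.0, 12.0, 171.9]
force: [-4.9, 1.7, 2.9]
grip_width: 0.0128
grasp_force: 39.8
```

```bash
python3 s.py
```

```text
t 7.15 err mm [-0.2  1.  -0.4] rot [180.    11.96 171.94] f [-4.9  1.7  2.9] m [0.257 1.277 0.117] w 0.0128 39.84203022904694
cmd [179.99  12.   171.86] phi 31.5 dyaw meas-cmd 0.08 mz corr 0.075
```

Request:
servo_tool:
  series:
    - [[0,-0.0003,0,0.0017,0,0.0082,0],[0,-0.0007,0,0.0035,0,0.0163,0],[0,-0.001,0,0.0052,0,0.0245,0],[0,-0.001,0,0.0052,0,0.0245,0],[0,-0.001,0,0.0052,0,0.0245,0]]

```text
time_s: 7.57
tool_pos: [0.6114, 0.3578, 0.11]
tool_rot: [180.0, 12.0, 167.4]
force: [-4.7, 2.9, 2.6]
grip_width: 0.0129
grasp_force: 39.8
```

```bash
python3 s.py
```

```text
t 7.57 err mm [-0.1  1.2 -0.4] rot [179.99  11.96 167.44] f [-4.7  2.9  2.6] m [0.308 1.274 0.093] w 0.0129 39.84312588348985
cmd [179.99  12.   167.35] phi 36.0 dyaw meas-cmd 0.09 mz corr 0.018
```

Request:
servo_tool:
  series:
    - [[0,-0.0003,0,0.0017,0,0.0082,0],[0,-0.0007,0,0.0035,0,0.0163,0],[0,-0.001,0,0.0052,0,0.0245,0],[0,-0.001,0,0.0052,0,0.0245,0],[0,-0.001,0,0.0052,0,0.0245,0]]

```text
time_s: 7.98
tool_pos: [0.6113, 0.3578, 0.11]
tool_rot: [180.0, 12.0, 162.9]
force: [-4.3, 2.9, 2.8]
grip_width: 0.0124
grasp_force: 39.9
```

```bash
python3 s.py
```

```text
t 7.98 err mm [-0.1  1.4 -0.4] rot [179.97  11.96 162.94] f [-4.3  2.9  2.8] m [0.399 1.202 0.054] w 0.0124 39.858014630153775
cmd [179.99  12.   162.85] phi 40.6 dyaw meas-cmd 0.09 mz corr -0.007
```

Request:
servo_tool:
  series:
    - [[0,-0.0003,0,0.0017,0,0.0082,0],[0,-0.0007,0,0.0035,0,0.0163,0],[0,-0.001,0,0.0052,0,0.0245,0],[0,-0.001,0,0.0052,0,0.0245,0],[0,-0.001,0,0.0052,0,0.0245,0]]

```text
time_s: 8.4
tool_pos: [0.6113, 0.3576, 0.11]
tool_rot: [179.9, 12.0, 158.4]
force: [-4.7, 3.5, 2.8]
grip_width: 0.0126
grasp_force: 40.0
```

```bash
python3 s.py; python3 -c "
from plan import *
print(get()[0]+get()[1].apply([0,0,-.019]))"
```

```text
t 8.4 err mm [-0.   1.5 -0.4] rot [179.94  11.96 158.4 ] f [-4.7  3.5  2.8] m [ 0.475  1.165 -0.161] w 0.0126 40.0138766085729
cmd [179.99  12.   158.34] phi 45.1 dyaw meas-cmd 0.06 mz corr -0.226
[0.6076872  0.35755831 0.12899132]
```

Pull-along has begun at φ=45°. I'll use finer steps from here.

Request:
servo_tool:
  series:
    - [[0,-0.0002,0,0.0012,0,0.0054,0],[0,-0.0005,0,0.0023,0,0.0109,0],[0,-0.0005,0,0.0023,0,0.0109,0],[0,-0.0005,0,0.0023,0,0.0109,0]]

```text
time_s: 8.73
tool_pos: [0.6113, 0.3575, 0.11]
tool_rot: [179.9, 12.0, 156.4]
force: [-3.6, 2.2, 2.2]
grip_width: 0.0126
grasp_force: 40.0
```

```bash
python3 s.py 0 -0.0005 0 0.0023 0 0.0109
```

```text
t 8.73 err mm [-0.   1.5 -0.4] rot [179.93  11.95 156.39] f [-3.6  2.2  2.2] m [ 0.463  1.123 -0.217] w 0.0126 40.0143776088953
cmd [179.98  12.   156.33] phi 47.1 dyaw meas-cmd 0.06 mz corr -0.241
```

Request:
servo_tool:
  series:
    - [[0,-0.0002,0,0.0012,0,0.0054,0],[0,-0.0005,0,0.0023,0,0.0109,0],[0,-0.0005,0,0.0023,0,0.0109,0],[0,-0.0005,0,0.0023,0,0.0109,0]]

```text
time_s: 9.07
tool_pos: [0.6113, 0.3575, 0.11]
tool_rot: [179.9, 12.0, 154.4]
force: [-4.8, 3.3, 1.6]
grip_width: 0.0126
grasp_force: 39.9
```

```bash
python3 s.py 0 -0.0005 0 0.0023 0 0.0109
```

```text
t 9.07 err mm [ 0.   1.6 -0.4] rot [179.94  11.97 154.45] f [-4.8  3.3  1.6] m [0.539 1.126 0.162] w 0.0126 39.91699014790356
cmd [179.98  12.   154.33] phi 49.1 dyaw meas-cmd 0.12 mz corr 0.122
```

Request:
servo_tool:
  series:
    - [[0,0,0,0,0,0,0],[0,0,0,0,0,0,0],[0,0,0,0,0,0,0]]

```text
time_s: 9.32
tool_pos: [0.6113, 0.3574, 0.11]
tool_rot: [179.9, 12.0, 154.4]
force: [-4.3, 3.3, 1.9]
grip_width: 0.0129
grasp_force: 39.9
```

```bash
python3 s.py 0 0 0 0 0 0; python3 -c "
from plan import *
p,r=get();g=p+r.apply([0,0,-.019]);row(*pose(g,203.4-50.6,12),commit=False);row(*pose(g+[0,0,.07],203.4-49,12),commit=False)"
```

```text
t 9.32 err mm [ 0.   1.6 -0.4] rot [179.93  11.97 154.45] f [-4.3  3.3  1.9] m [0.568 1.075 0.169] w 0.0129 39.91723210550845
cmd [179.98  12.   154.33] phi 49.1 dyaw meas-cmd 0.12 mz corr 0.122
row [-0.0, -0.0004, -0.0, 0.0019, -0.0, 0.0083] min rows 0.2
row [-0.0485, 0.0001, -0.2282, 0.0, -0.0, -0.0004] min rows 1.7
```

Request:
servo_tool:
  series:
    - [[0,0,0,0,0,0,0.6],[0,0,0,0,0,0,0.6],[0,0,0,0,0,0,0.6],[0,0,0,0,0,0,0.6],[0,0,0,0,0,0,0.6],[0,0,0,0,0,0,0.6]]

```text
time_s: 9.82
tool_pos: [0.612, 0.3558, 0.11]
tool_rot: [-180.0, 12.0, 154.3]
force: [0.9, 0.5, 0.0]
grip_width: 0.0449
grasp_force: 0.0
```

Request:
servo_tool:
  series:
    - [[-0.049,0,-0.228,0,0,0,0.6],[-0.049,0,-0.228,0,0,0,0.6],[-0.049,0,-0.228,0,0,0,0.6],[-0.049,0,-0.228,0,0,0,0.6]]

```text
time_s: 10.15
tool_pos: [0.6133, 0.3568, 0.1829]
tool_rot: [179.7, 12.2, 154.3]
force: [-0.1, -0.1, -1.2]
grip_width: 0.0521
grasp_force: 0.0
```

```bash
python3 s.py -0.049 0 -0.228 0 0 0
python3 - <<'E'
from plan import *
p,r=get()
# hook: fingers inside the loop, 93 mm in front of axis (bar inner face 113)
c=np.array([.608,.3575]);a=np.radians(19.8);d=np.array([np.cos(a),np.sin(a)])
h=c-.095*d
print(c-.118*d)
P,Q=pose([*h,.160],199.8,0)
row(P,Q)
row(P-[0,0,.08],Q,commit=False)
E
```

```text
t 10.15 err mm [1.9 1.1 2.5] rot [179.73  12.16 154.25] f [-0.1 -0.1 -1.2] m [ 0.077  0.221 -0.046] w 0.0521 0.0
cmd [179.98  12.   154.33] phi 49.1 dyaw meas-cmd -0.07 mz corr -0.041
[0.49697607 0.31752893]
row [0.2569, -0.2254, 0.0795, -0.0263, 0.0631, -0.2517] min rows 6.6
row [0.0, 0.0001, 0.2667, -0.0001, 0.0, 0.0] min rows 1.9
```

Request:
servo_tool:
  series:
    - [[0.2569,-0.2254,0.0795,-0.0263,0.0631,-0.2517,0],[0.2569,-0.2254,0.0795,-0.0263,0.0631,-0.2517,0],[0.2569,-0.2254,0.0795,-0.0263,0.0631,-0.2517,0],[0.2569,-0.2254,0.0795,-0.0263,0.0631,-0.2517,0],[0.2569,-0.2254,0.0795,-0.0263,0.0631,-0.2517,0],[0.2569,-0.2254,0.0795,-0.0263,0.0631,-0.2517,0],[0.2569,-0.2254,0.0795,-0.0263,0.0631,-0.2517,0],[0.2569,-0.2254,0.0795,-0.0263,0.0631,-0.2517,0],[0.2569,-0.2254,0.0795,-0.0263,0.0631,-0.2517,0],[0.2569,-0.2254,0.0795,-0.0263,0.0631,-0.2517,0],[0.2569,-0.2254,0.0795,-0.0263,0.0631,-0.2517,0]]
  grip_force: 5

```text
time_s: 11.07
tool_pos: [0.5183, 0.3259, 0.1401]
tool_rot: [-179.9, -0.0, -160.2]
force: [-0.5, 0.1, -0.8]
grip_width: 0.001
grasp_force: 0.0
```

Run:
```python
from st import *
show();print(o['tool_pos'])
c=cam('wrist');cv2.imwrite('pics/w2.png',cv2.resize(c['frame'][:,:,::-1],(800,600)))
import pickle;pickle.dump(c,open('w2.pkl','wb'))
a=cam('top');cv2.imwrite('pics/t2.png',cv2.resize(a['frame'][130:250,140:310,::-1],None,fx=4,fy=4))
```

```text
t 11.07 err mm [-0.3  0.6 -0.9] rot [-1.7994e+02 -3.0000e-02 -1.6023e+02] f [-0.5  0.1 -0.8] m [ 0.038  0.014 -0.002] w 0.001 0.0
[0.51834277 0.32594017 0.14005021]
```

View pics/w2.png

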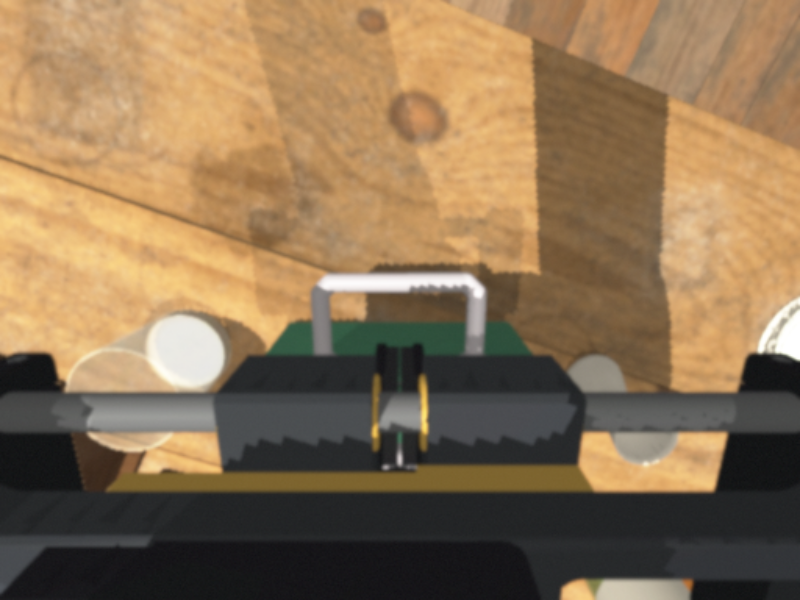

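The wrist view shows the shut fingertips at (400,350-460), centred between the handle's legs at (322,320) and (477,320). The bar's upper surface is at (400,283).

Run:
```python
from h import *
import pickle
c=pickle.load(open('w2.pkl','rb'));s=.64
a=np.radians(199.8)
for u,v,z in[(400,283,.083),(325,285,.083),(478,285,.083),(330,323,.08),(400,323,.08)]:
    p=world(c,u*s,v*s,z);d=(p-[.5183,.3259,0])[:2];print(u,v,np.round(p,4),'fwd',d@[np.cos(a),np.sin(a)],'lat(toolx-left)',d@[-np.sin(a),np.cos(a)])
```

```text
400 283 [0.498  0.3186 0.083 ] fwd 0.021598306624003152 lat(toolx-left) 2.1307124841279598e-05
325 285 [0.5122 0.2822 0.083 ] fwd 0.020556658812146623 lat(toolx-left) 0.039066389662652384
478 285 [0.4853 0.3571 0.083 ] fwd 0.020498862957676302 lat(toolx-left) -0.04058143646422455
330 323 [0.5324 0.2907 0.08  ] fwd -0.001335240957975721 lat(toolx-left) 0.03788949365067739
400 323 [0.5196 0.3263 0.08  ] fwd -0.0013617876405458672 lat(toolx-left) 1.8636250389359192e-05
```

View pics/t2.png

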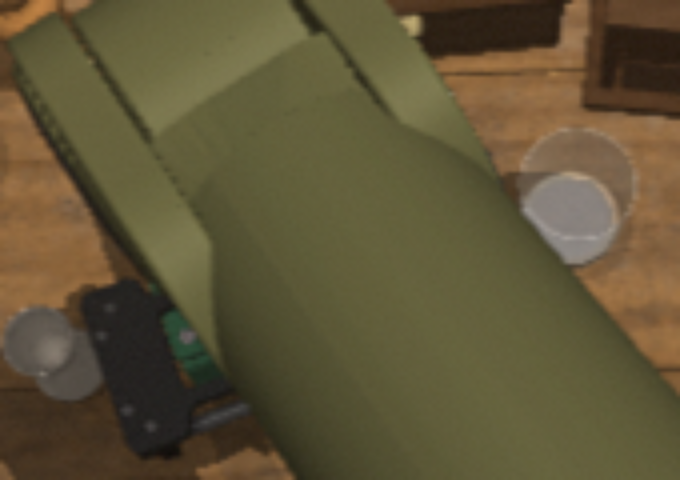

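The top view is blocked by the arm, but the tumbler and jigger look undisturbed. The fingertips have about 7 mm clearance to the bar and 14 mm to the plate, so I'll descend.

Request:
servo_tool:
  series:
    - [[0,0,0.1,0,0,0,0],[0,0,0.2,0,0,0,0],[0,0,0.25,0,0,0,0],[0,0,0.28,0,0,0,0],[0,0,0.285,0,0,0,0],[0,0,0.285,0,0,0,0],[0,0,0.285,0,0,0,0]]
  grip_force: 5

```text
time_s: 11.75
tool_pos: [0.5199, 0.3264, 0.0565]
tool_rot: [-180.0, 0.1, -160.2]
force: [-0.2, 0.4, -0.1]
grip_width: 0.0003
grasp_force: 0.0
```

Request:
servo_tool:
  series:
    - [[0.01,0,0,0,0,0,0],[0.016,0,0,0,0,0,0],[0.02,0,0,0,0,0,0],[0.02,0,0,0,0,0,0]]

```text
time_s: 12.08
tool_pos: [0.5135, 0.3239, 0.0558]
tool_rot: [-180.0, 0.1, -160.2]
force: [-0.3, 0.3, -0.4]
grip_width: 0.0007
grasp_force: 0.0
```

Request:
servo_tool:
  series:
    - [[0.004,0,0,0,0,0,0],[0.007,0,0,0,0,0,0],[0.01,0,0,0,0,0,0],[0.01,0,0,0,0,0,0]]

```text
time_s: 12.42
tool_pos: [0.5107, 0.3228, 0.0554]
tool_rot: [-180.0, 0.0, -160.2]
force: [1.3, 0.5, 1.2]
grip_width: 0.0005
grasp_force: 0.6
```

Request:
servo_tool:
  series:
    - [[0.004,0,0,0,0,0,0],[0.008,0,0,0,0,0,0],[0.008,0,0,0,0,0,0]]

```text
time_s: 12.67
tool_pos: [0.5081, 0.3217, 0.055]
tool_rot: [-180.0, -0.0, -160.2]
force: [1.2, -0.0, 1.2]
grip_width: 0.0005
grasp_force: 0.5
```

Request:
servo_tool:
  series:
    - [[0.004,0,0,0,0,0,0],[0.008,0,0,0,0,0,0],[0.008,0,0,0,0,0,0]]

```text
time_s: 12.92
tool_pos: [0.5057, 0.3209, 0.055]
tool_rot: [-180.0, -0.0, -160.2]
force: [1.6, 0.2, 0.7]
grip_width: 0.0004
grasp_force: 0.3
```

The drawer comes with about 1.3 N, so it is unlocked. I'll draw it out to about 52 mm.

Request:
servo_tool:
  series:
    - [[0.012,0,0,0,0,0,0],[0.024,0,0,0,0,0,0],[0.036,0,0,0,0,0,0],[0.048,0,0,0,0,0,0],[0.06,0,0,0,0,0,0],[0.072,0,0,0,0,0,0],[0.08,0,0,0,0,0,0],[0.08,0,0,0,0,0,0]]

```text
time_s: 13.58
tool_pos: [0.4825, 0.3126, 0.0549]
tool_rot: [-180.0, -0.1, -160.2]
force: [0.9, 0.3, -0.2]
grip_width: 0.0001
grasp_force: 0.0
```

Request:
servo_tool:
  series:
    - [[0.012,0,0,0,0,0,0],[0.024,0,0,0,0,0,0],[0.036,0,0,0,0,0,0],[0.048,0,0,0,0,0,0],[0.06,0,0,0,0,0,0],[0.068,0,0,0,0,0,0],[0.074,0,0,0,0,0,0],[0.074,0,0,0,0,0,0]]

```text
time_s: 14.25
tool_pos: [0.462, 0.3051, 0.055]
tool_rot: [-180.0, -0.0, -160.2]
force: [-0.1, -0.3, -0.1]
grip_width: 0.0004
grasp_force: 0.0
```

Request:
servo_tool:
  series:
    - [[-0.015,0,0,0,0,0,0],[-0.02,0,0,0,0,0,0],[-0.02,0,0,0,0,0,0],[-0.02,0,-0.1,0,0,0,0],[-0.02,0,-0.2,0,0,0,0],[-0.02,0,-0.32,0,0,0,0],[-0.02,0,-0.44,0,0,0,0],[-0.02,0,-0.55,0,0,0,0],[0.1,0,-0.65,0,0,0,0],[0.1,0,-0.65,0,0,0,0],[0.1,0,-0.65,0,0,0,0],[0.1,0,-0.65,0,0,0,0]]

```text
time_s: 15.25
tool_pos: [0.4343, 0.2953, 0.2497]
tool_rot: [-180.0, 0.0, -160.2]
force: [-0.3, -0.2, -1.1]
grip_width: 0.0003
grasp_force: 0.0
```

Run:
```python
from h import *
o=get_obs();print(o['time_s'],o['tool_pos'],o['force'])
c=cam('wrist');a=cam('top')
cv2.imwrite('pics/end.png',cv2.resize(np.hstack([c['frame'],a['frame']])[:,:,::-1],(800,300)))
```

```text
15.25 [0.43428816 0.29531669 0.24967531] [-0.33931589 -0.22835752 -1.14326917]
```

View pics/end.png

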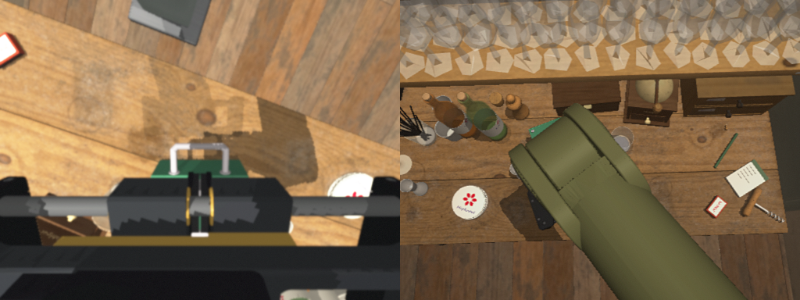

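The wrist view shows the handle at (200,150) and free of the gripper, but the arm hides the box from above. I'll check the side camera.

Run:
```python
from h import *
b=cam('side')
cv2.imwrite('pics/end2.png',cv2.resize(b['frame'][160:330,130:330,::-1],None,fx=3,fy=3,interpolation=cv2.INTER_CUBIC))
```

```text
(no output)
```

View pics/end2.png

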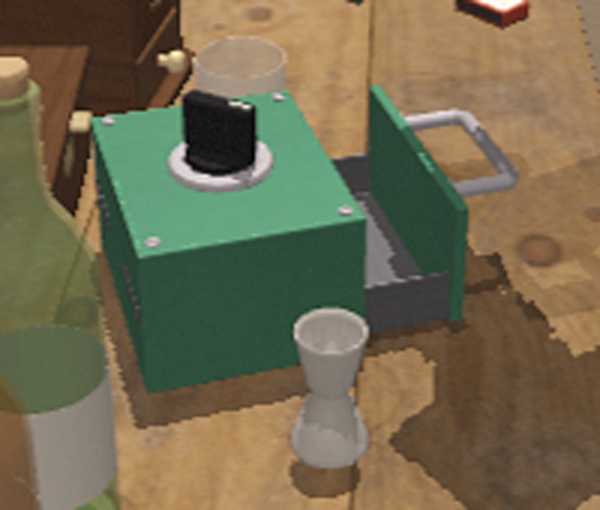

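The side crop shows the drawer well out, with its front plate at (415,200). The knob bar is turned at (220,130), and the jigger (330,390) and tumbler (240,70) are still standing. I'm handing it in.

```bash
python3 -c "
from cell import env
print(env.sign_off())"
```

```text
the job is handed in; nothing more can be done
None
```

The cash box is open and handed in at about 15 s of the 54 s allowed: the knob sits in the notch about 49° clockwise of the start, the drawer came out about 52 mm on a light pull (1–2 N), both were let go, and the tumbler and jigger are still standing in place.

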